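# Knock a formed angle out of its die and clear it onto the run-off plate

### The job

Knock the formed steel angle out of the blue die: press the red-tipped lever fully down and leave it down, so that the angle stands clear of the cavity. Then move the angle off the die onto the grey run-off plate in front of it, standing on its foot and wholly off the blue block and the brass ejector, without toppling or dropping it. Leave the other things on the bench where they are.

Things in the scene. Friction and masses are not known exactly. Their poses are not given: they have to be found in the camera images.
- die: Blue forming die fixed to the bench. Origin: on the bench under the centre of its cavity; x points away from the robot at yaw 0, y to the left, z up. Blue block 76 (x) x 152 (y) mm, top face at z = 56 mm, open cavity 42 (x) x 112 (y) mm. On its -x side is the grey run-off plate, flush with the block's top.
- runoff (a point): Centre of the grey run-off plate's surface, at (-72, 0, 56) mm in the die's frame. The free surface is 68 mm (die's x, from -38 to -106) by 124 mm (y, from -62 to +62), with a rim 10 mm high on its two sides and at its front end; open towards the die.
- ejector_top (a point): Centre of the top of the brass ejector plate (38 x 107 mm) in the cavity's bottom. It is geared to the lever: in the die's frame its z is 22 mm with the lever up and 57.5 mm, just above the block's top, with the lever fully down.
- bracket: The formed angle: dark steel L section 100 mm long, 0.22 to 0.45 kg. Origin: centre of its underside; y along its length. Flat foot 30 mm wide (x = -15 to +15 mm) and 4 mm thick; upright leg 4 mm thick at x = +11 to +15 mm, 32 mm high. It starts in the cavity on the ejector plate with its leg on the +x side, its top edge 2 mm below the block's top.
- knockout (a joint): Knock-out lever on the left (+y) end of the die: 0 = up (angle down in the cavity), 0.45 rad = fully down (angle lifted out). It pivots about a level axis along the die's y at (15, 105, 50) mm in the die's frame. Stiff: it needs about 15 N down on the pad and stays where it is left.
- lever_pad (a point): Centre of the top of the lever's red round pad (36 mm across), 100 mm from the pivot towards the die's -x. In the die's frame it lies at about (-78, 105, 89) mm with the lever up and sinks to about (-85, 105, 44) mm fully down.
- tape_measure: Yellow tape measure, 32 x 80 x 62 mm, a bystander; origin at the centre of its underside.
- weld_pliers: Red-handled pliers, 198 x 58 x 13 mm, a bystander; origin at the centre of the underside.
- magnet: Red arrow-shaped magnet, 70 x 90 x 17 mm, a bystander; origin at the centre of the underside.
- coupon: Bare steel flat bar, 25 x 95 x 10 mm, a bystander; origin at the centre of the underside.
There are look-alikes about, which are no part of the job. What is shaped like the bracket but pink is not meant.

How it is judged:
By the outcome, as a careful person would: the job done as asked, in the order asked, and still so for the second after the job is handed in, with the robot touching nothing.
It also fails if it takes over 45 s, if anything falls off the work surface, if the arm or the gripper's body presses on something with over 40 N, if the wrist force passes 120 N, or if a joint passes its speed limit or range.

### The arm

A 6-joint arm with a two-finger parallel gripper is mounted at the origin on a cart in front of the work surface, level with it; the furniture and walls round the work are solid. World frame = base frame: x ahead of the robot, y to its left, z up, the work surface at z = 0. Lengths are in m, angles in rad, forces in N, time in s.
With the tool pointing down it reaches from about 0.275 to 0.75 m from the base axis. Payload 10.2 kg.
Tool frame: the origin (TCP) lies on the centre line of the jaws, within the pads' length; the fingertips stand 8 mm ahead of it and the grasp point (between the pads) lies 11 mm behind it; z points along the fingers, y is the line along which they close (so a half turn about z gives the same grasp; the last joint's range is limited). The gripper opens to 88 mm and grips with 3 to 60 N. Pads are 18 mm wide; open, the fingers measure 123 mm over their backs; the gripper's body (75 mm by 187 mm) begins 45 mm behind the grasp point.
Start: joints at [-1.356, 0.313, 1.498, -0, 1.331, -0.223], TCP at [0.223, -0.475, 0.226] pointing down, gripper open.
Joint ranges: [-2.94, 2.94], [-0.97, 2.17], [0.19, 2.56], [-1.23, 4.37], [0.02, 3.11], [-2.88, 2.88]. Speed limits (rad/s): [2.39, 2.39, 3.01, 3.14, 3.14, 3.14].

### API

Orientations are given as a rotation vector (axis times angle).
In Python, from workcell import readout, vision, manip gives the robot as it stands.
- The arm moves only by the tool servo_tool, never from a script. Its argument "motion" is a list of rows, each an object with "dp": the shift along the world's x, y, z in mm, a list of three; "twist": the turn, a rotation vector about the world's x, y, z in rad, a list of three. In form: [{"dp": [tx, ty, tz], "twist": [ax, ay, az]}, ...]. A call has 1 to 10 rows; each row is the pose to reach, as a shift and turn from the pose commanded when the call began; what a row does not reach only later rows make up. A row lasts 1/10 s, in which the tool goes at most 50 mm and 8.59 degrees, less where a joint would pass 70% of its speed; a pose out of reach is approached as far as the arm can. A call with a gripper value outside its range is refused whole. "claw" is the finger opening in mm, from 0 to 88.1, set as the call begins (left out, the last holds). The fingers move at their own pace and stop on an object; the grip force is fixed at half the most. Time passes only in rows, so rows that repeat a pose let the fingers close. It gives the time, the measured TCP pose, the force, the opening and the grip force at its end, in the units of the state.
- readout.get_obs(): the state, without advancing time (a new reading comes with each control period).
- vision.capture(name): name is "scene" or "side" or "wrist"; returns a dict with "img" (420x560x3 uint8, blue, green, red), "intrinsics" (3x3 intrinsics, pixels), "dist_coeffs" ([k1, k2, p1, p2, k3] as OpenCV has them; the pictures are not rectified), "extrinsics" (4x4, takes a point from camera to world coordinates). Camera axes: x right, y up, looking along -z (the intrinsics and any distortion apply to the point x, -y, -z); pixel columns grow to the right and rows downward; lengths in m; the calibration is good to about 2 mm. A picture is of the moment at which its call begins. There is no depth.
- manip.job_done(): hands the job in; it is judged then, once.
The state is a dict: "time_s": time; "q": joint angles; "qd": joint speeds; "joint_efforts": joint torques, N m; "tcp_pos": TCP position; "ee_rot": TCP orientation; "wrist_force": force on the tool from outside, world axes, zero at the start; "moment": the same for the moment, N m; "opening": finger opening in m; "grip_force": force on a finger pad.
Only numpy, scipy, OpenCV 4.12 (cv2) and the standard library are available. Lean on these libraries where they do the work, as an engineer would, in place of code of your own. Each camera call takes 0.05 s, during which the arm holds its last target. There are 200 camera calls.

## Working session

There is one attempt and no reset: what is moved stays moved. The work goes in short steps, Python scripts to look and compute and a tool call to move; the robot and the scene stay as the last step left them, time stands still between calls to the robot, and variables do not carry over. Pictures are saved under pics/ and viewed, at most 10 in all, crops included, and the job is handed in when it is done.

Besides the shell and the picture viewer there is one more tool, called after "Request:" by a JSON object that holds its "method" and its "body", one argument or row to a line. servo_tool: Moves the arm, as the interface text tells. Its arguments: {"type":"object","properties":{"motion":{"type":"array"},"claw":{"type":"number"}},"required":["motion"]}

```bash
mkdir -p pics
cat > h.py <<'E'
import numpy as np, cv2
from workcell import readout, vision, manip
def cap(n):
    c=vision.capture(n); np.savez(f'{n}.npz',**{k:np.array(v) for k,v in c.items()}); return c
def load(n): return dict(np.load(f'{n}.npz'))
def pix2w(c,uv,z):
    uv=np.array(uv,float).reshape(-1,1,2); n=cv2.undistortPoints(uv,c['intrinsics'],c['dist_coeffs']).reshape(-1,2)
    E=c['extrinsics']; d=np.c_[n[:,0],-n[:,1],-np.ones(len(n))]@E[:3,:3].T; o=E[:3,3]
    return o+d*((np.array(z)-o[2])/d[:,2])[:,None]
def w2pix(c,P):
    E=c['extrinsics']; p=(np.array(P,float).reshape(-1,3)-E[:3,3])@E[:3,:3]; p=p*[1,-1,-1]
    return cv2.projectPoints(p,np.zeros(3),np.zeros(3),c['intrinsics'],c['dist_coeffs'])[0].reshape(-1,2)
E
python3 - <<'E'
from h import *
for n in ['scene','side']:
    c=cap(n); cv2.imwrite(f'pics/{n}0.png',cv2.resize(c['img'],(800,600),interpolation=cv2.INTER_CUBIC)); print(n,c['extrinsics'].round(3).tolist())
o=readout.get_obs(); print(o)
E
```

```text
scene [[-0.774, 0.463, -0.433, -0.3], [-0.634, -0.565, 0.529, 1.032], [-0.0, 0.683, 0.73, 1.382], [0.0, 0.0, 0.0, 1.0]]
side [[0.96, 0.123, -0.252, 0.097], [-0.281, 0.461, -0.842, -1.171], [0.013, 0.879, 0.477, 0.825], [0.0, 0.0, 0.0, 1.0]]
{'time_s': 0.1, 'q': array([-1.35641274e+00,  3.13415863e-01,  1.49832408e+00,  5.75638792e-06,
        1.33098787e+00, -2.23402264e-01]), 'qd': array([ 0.00109   , -0.00178524, -0.00201393,  0.00080113, -0.00132918,
        0.00137997]), 'joint_efforts': array([ 2.44198367e-03, -4.02807498e+01, -2.52645904e+01,  6.94957143e-02,
        3.41479853e-02, -4.71412034e-05]), 'tcp_pos': array([ 0.22250775, -0.47527559,  0.22562108]), 'ee_rot': array([-3.06552181e+00, -6.81945425e-01, -1.68165675e-05]), 'wrist_force': array([-0.17290627, -0.10314354, -0.02209009]), 'moment': array([ 0.019438  ,  0.02973387, -0.02016868]), 'grip_force': 0.0, 'opening': 0.08794068950670994}
```

View pics/scene0.png

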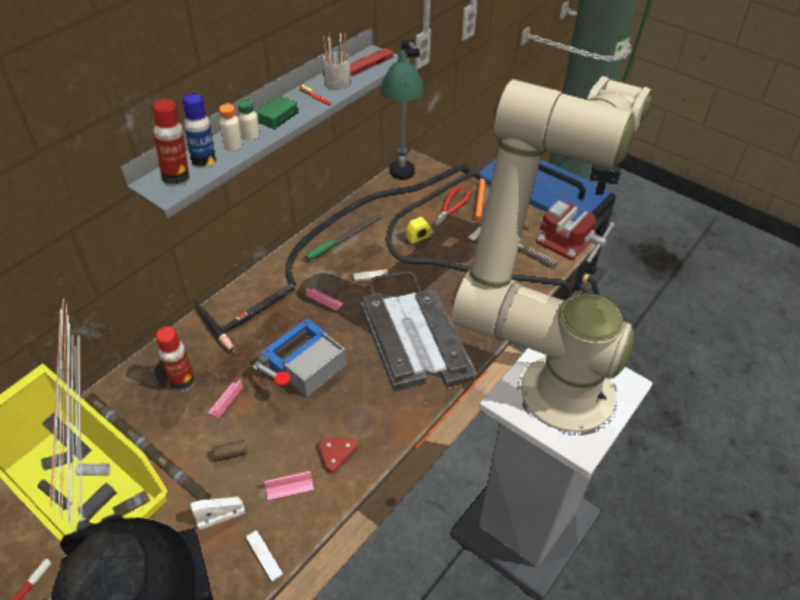

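View pics/side0.png

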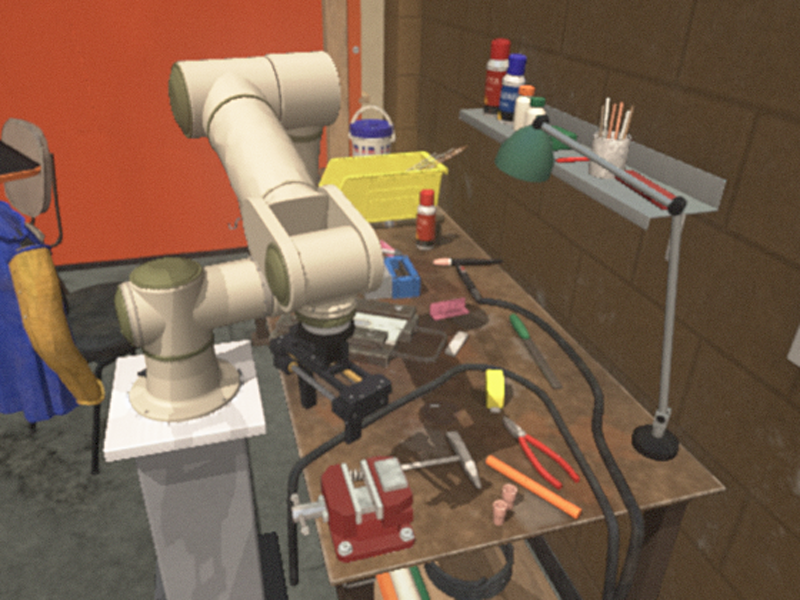

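The scene view shows the die at about (300,355) of the 800-px picture. The red pad is at (283,379), the magnet at (338,452), and the pink look-alikes lie nearby. I'll enlarge the die.

Run:
```python
from h import *
c=load('scene'); i=c['img'][218:282,168:248]; cv2.imwrite('pics/crop0.png',cv2.resize(i,(800,640),interpolation=cv2.INTER_CUBIC)[:600])
```

```text
(no output)
```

View pics/crop0.png

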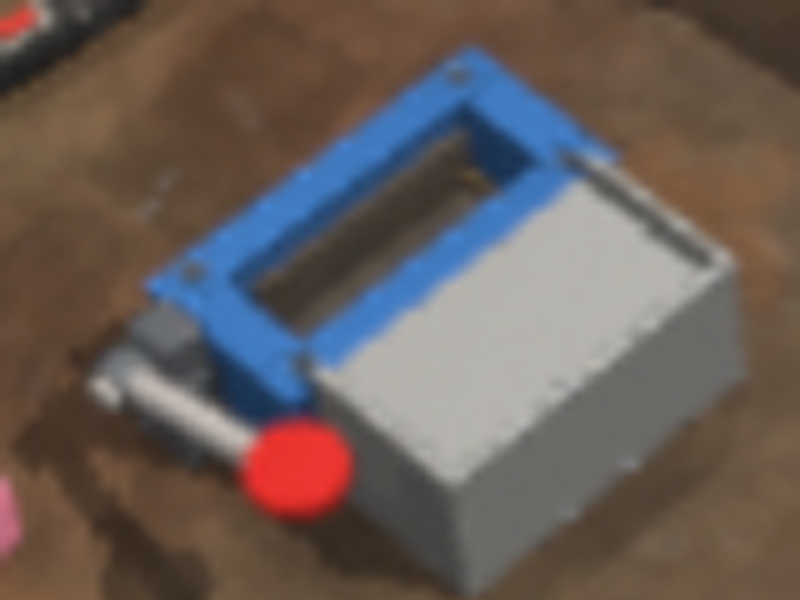

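The crop shows the blue block corners at (150,287), (473,47) and (618,158). The cavity corners are at (230,275), (465,103) and (303,338), and the pad is at (297,470). I'll fit the die pose to these.

```bash
cat >> h.py <<'E'
def D2w(p,P):
    P=np.array(P,float).reshape(-1,3)/1000; c,s=np.cos(p[2]),np.sin(p[2])
    return np.c_[p[0]+c*P[:,0]-s*P[:,1],p[1]+s*P[:,0]+c*P[:,1],P[:,2]]
E
python3 - <<'E'
from h import *
from scipy.optimize import least_squares
c=load('scene')
M=[(38,76,56,150,287),(38,-76,56,473,47),(-38,-76,56,618,158),(21,56,56,230,275),(21,-56,56,465,103),(-21,56,56,303,338),(-78,105,89,297,470)]
M=np.array(M,float); uv=np.c_[168+(M[:,3]+.5)/10-.5,218+(M[:,4]+.5)/10-.5]
X=pix2w(c,uv,M[:,2]/1000); print(X.round(3))
r=least_squares(lambda p:(w2pix(c,D2w(p,M[:,:3]))-uv).ravel(),[X[:,0].mean(),X[:,1].mean(),0],loss='soft_l1')
print(r.x,(r.fun.reshape(-1,2)).round(2).tolist())
p=r.x
print(D2w(p,[[-78,105,89],[-85,105,44],[-72,0,56],[0,0,56],[0,0,57.5]]).round(4))
# overlay
P=[(38,76,56),(38,-76,56),(-38,-76,56),(-38,76,56),(21,56,56),(21,-56,56),(-21,-56,56),(-21,56,56),(-78,105,89),(-106,62,56),(-106,-62,56),(-38,62,56),(-38,-62,56)]
i=cv2.resize(c['img'][218:282,168:248],(800,640),interpolation=cv2.INTER_CUBIC)
for u,v in w2pix(c,D2w(p,P)): cv2.circle(i,(int((u-168+.5)*10),int((v-218+.5)*10)),4,(0,255,255),-1)
cv2.imwrite('pics/fit.png',i[:600])
E
```

```text
[[0.621 0.406 0.056]
 [0.611 0.255 0.056]
 [0.535 0.26  0.056]
 [0.603 0.385 0.056]
 [0.595 0.276 0.056]
 [0.564 0.388 0.056]
 [0.505 0.444 0.089]]
[ 0.5781171   0.33283753 -0.06437563] [[-0.04, -0.05], [0.16, -0.07], [0.18, -0.18], [-0.44, 0.48], [0.03, -0.17], [0.25, 0.73], [-0.14, -0.7]]
[[0.507  0.4426 0.089 ]
 [0.5    0.4431 0.044 ]
 [0.5063 0.3375 0.056 ]
 [0.5781 0.3328 0.056 ]
 [0.5781 0.3328 0.0575]]
```

View pics/fit.png

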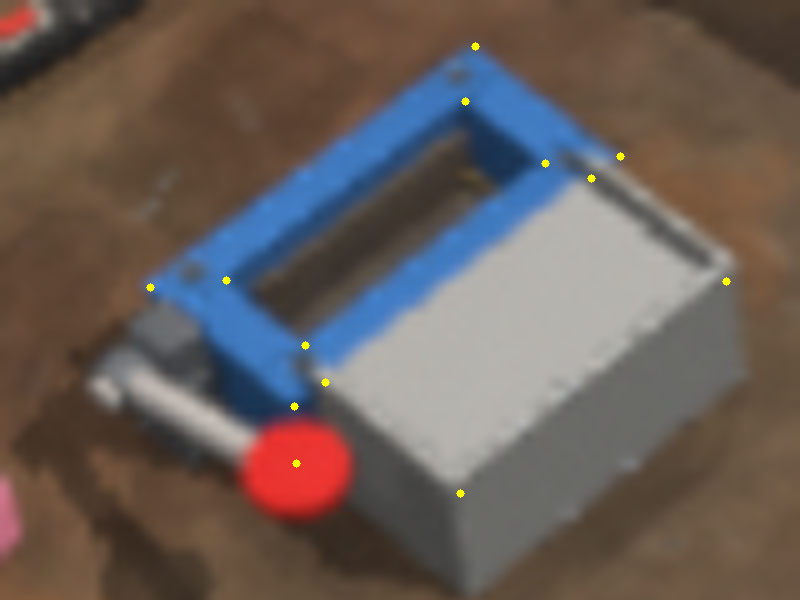

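The fit is good to about half a pixel: die at (0.578, 0.333), yaw −0.064. Next I close the fingers and go above the pad, with the closing axis along the die's x.

Request:
{"method": "servo_tool", "body": {
  "motion": [
    {"dp": [45,40,0],"twist": [0,0,0.12]},
    {"dp": [80,75,0],"twist": [0,0,0.24]},
    {"dp": [110,115,0],"twist": [0,0,0.36]},
    {"dp": [135,160,0],"twist": [0,0,0.48]},
    {"dp": [155,205,0],"twist": [0,0,0.6]},
    {"dp": [175,250,0],"twist": [0,0,0.72]},
    {"dp": [195,295,0],"twist": [0,0,0.84]},
    {"dp": [210,340,0],"twist": [0,0,0.96]},
    {"dp": [220,385,0],"twist": [0,0,1.069]},
    {"dp": [220,400,0],"twist": [0,0,1.069]}
  ],
  "claw": 0
}}

```text
time_s: 1.1
tcp_pos: [0.4428, -0.0719, 0.2259]
ee_rot: [-2.283, -2.156, -0.001]
wrist_force: [0.2, -0.3, 0.3]
opening: 0.0104
grip_force: 0.0
```

Request:
{"method": "servo_tool", "body": {
  "motion": [
    {"dp": [5,50,0],"twist": [0,0,0]},
    {"dp": [11,99,0],"twist": [0,0,0]},
    {"dp": [17,148,0],"twist": [0,0,0]},
    {"dp": [23,197,0],"twist": [0,0,0]},
    {"dp": [29,246,0],"twist": [0,0,0]},
    {"dp": [35,295,0],"twist": [0,0,0]},
    {"dp": [41,344,0],"twist": [0,0,0]},
    {"dp": [47,393,0],"twist": [0,0,0]},
    {"dp": [53,442,0],"twist": [0,0,0]},
    {"dp": [59,490,0],"twist": [0,0,0]}
  ],
  "claw": 0
}}

```text
time_s: 2.1
tcp_pos: [0.5012, 0.4166, 0.2257]
ee_rot: [-2.291, -2.149, 0.001]
wrist_force: [0.5, -0.4, 0.1]
opening: 0.0008
grip_force: 0.0
```

Request:
{"method": "servo_tool", "body": {
  "motion": [
    {"dp": [0,28,-20],"twist": [0,0,0]},
    {"dp": [0,28,-60],"twist": [0,0,0]},
    {"dp": [0,28,-90],"twist": [0,0,0]},
    {"dp": [0,28,-110],"twist": [0,0,0]},
    {"dp": [0,28,-115],"twist": [0,0,0]},
    {"dp": [0,28,-115],"twist": [0,0,0]}
  ],
  "claw": 0
}}

```text
time_s: 2.7
tcp_pos: [0.5015, 0.4424, 0.1108]
ee_rot: [-2.291, -2.149, 0.002]
wrist_force: [0.8, 0.2, -0.1]
opening: 0.0001
grip_force: 0.0
```

Request:
{"method": "servo_tool", "body": {
  "motion": [
    {"dp": [0,0,-8],"twist": [0,0,0]},
    {"dp": [0,0,-14],"twist": [0,0,0]},
    {"dp": [0,0,-19],"twist": [0,0,0]},
    {"dp": [-1,0,-24],"twist": [0,0,0]},
    {"dp": [-1,0,-29],"twist": [0,0,0]},
    {"dp": [-1,0,-34],"twist": [0,0,0]},
    {"dp": [-2,0,-39],"twist": [0,0,0]},
    {"dp": [-2,0,-44],"twist": [0,0,0]},
    {"dp": [-2,0,-49],"twist": [0,0,0]},
    {"dp": [-2,0,-53],"twist": [0,0,0]}
  ]
}}

```text
time_s: 3.7
tcp_pos: [0.4969, 0.4434, 0.0593]
ee_rot: [-2.288, -2.148, 0.006]
wrist_force: [-19.4, -1.4, 17.0]
opening: 0.0003
grip_force: 9.6
```

Request:
{"method": "servo_tool", "body": {
  "motion": [
    {"dp": [-1,0,-2],"twist": [0,0,0]},
    {"dp": [-2,0,-4],"twist": [0,0,0]},
    {"dp": [-2,0,-6],"twist": [0,0,0]},
    {"dp": [-2,0,-6],"twist": [0,0,0]}
  ]
}}

```text
time_s: 4.1
tcp_pos: [0.4957, 0.4434, 0.0531]
ee_rot: [-2.289, -2.148, 0.003]
wrist_force: [-12.3, 0.6, 10.7]
opening: 0.0006
grip_force: 6.9
```

Request:
{"method": "servo_tool", "body": {
  "motion": [
    {"dp": [0,0,-1],"twist": [0,0,0]},
    {"dp": [0,0,-2],"twist": [0,0,0]},
    {"dp": [0,0,-2],"twist": [0,0,0]}
  ]
}}

```text
time_s: 4.4
tcp_pos: [0.4954, 0.4434, 0.0511]
ee_rot: [-2.288, -2.148, 0.004]
wrist_force: [-12.8, 0.2, 11.2]
opening: 0.0003
grip_force: 7.5
```

Request:
{"method": "servo_tool", "body": {
  "motion": [
    {"dp": [0,0,-1],"twist": [0,0,0]},
    {"dp": [0,0,-2],"twist": [0,0,0]},
    {"dp": [0,0,-2],"twist": [0,0,0]}
  ]
}}

```text
time_s: 4.7
tcp_pos: [0.4952, 0.4434, 0.049]
ee_rot: [-2.288, -2.148, 0.005]
wrist_force: [-13.8, 0.9, 11.6]
opening: 0.0002
grip_force: 7.6
```

Run:
```python
from h import *
c=cap('scene'); i=c['img'][200:282,150:260]
p=[0.5781171,0.33283753,-0.06437563]
j=cv2.resize(i,(770,574),interpolation=cv2.INTER_CUBIC)
cv2.imwrite('pics/press.png',j)
print(w2pix(c,D2w(p,[[-85,105,44]])))
```

```text
[[200.05485187 273.14271333]]
```

View pics/press.png

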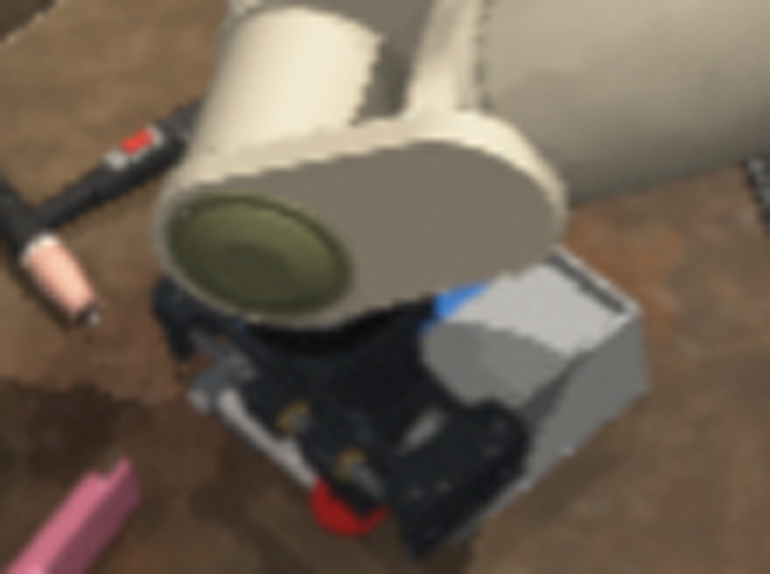

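The pad, partly hidden by the fingers, appears near raw (200,272), close to its fully-down position of (200,273). I'll press on until the force rises at the stop.

Request:
{"method": "servo_tool", "body": {
  "motion": [
    {"dp": [0,0,-1],"twist": [0,0,0]},
    {"dp": [0,0,-2],"twist": [0,0,0]},
    {"dp": [0,0,-3],"twist": [0,0,0]},
    {"dp": [0,0,-3],"twist": [0,0,0]}
  ]
}}

```text
time_s: 5.15
tcp_pos: [0.4949, 0.4434, 0.0458]
ee_rot: [-2.288, -2.148, 0.006]
wrist_force: [-15.9, 0.9, 11.2]
opening: 0.0006
grip_force: 7.7
```

Run:
```python
from h import *
c=cap('scene'); w=cap('wrist'); o=readout.get_obs()
p=[0.5781171,0.33283753,-0.06437563]
x,y,z=o['tcp_pos']; j=cv2.resize(c['img'][238:288,170:236],(594,450),interpolation=cv2.INTER_CUBIC)
def dr(P,col):
    for u,v in w2pix(c,P): cv2.circle(j,(int((u-170+.5)*9),int((v-238+.5)*9)),3,col,-1)
dr([[x-.0175,y+.009,z-.008],[x+.0175,y+.009,z-.008]],(0,255,0))
t=np.linspace(0,6.28,24)
dr(D2w(p,np.c_[-85+18*np.cos(t),105+18*np.sin(t),44+0*t]),(255,255,0))
k=np.zeros((600,800,3),np.uint8); k[:450,:594]=j
cv2.imwrite('pics/p2.png',k[:450,:594]); cv2.imwrite('pics/w2.png',w['img'])
```

```text
(no output)
```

View pics/p2.png

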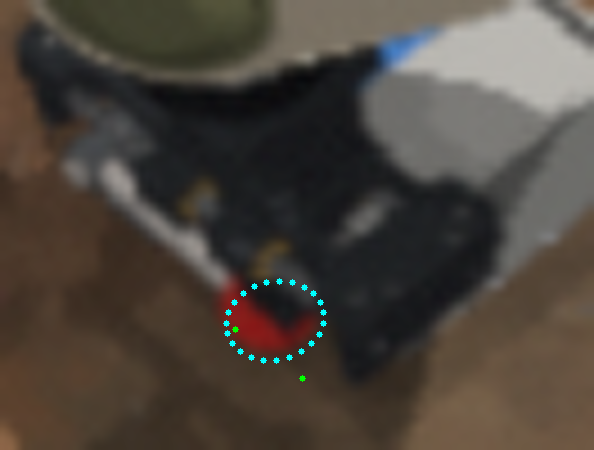

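View pics/w2.png

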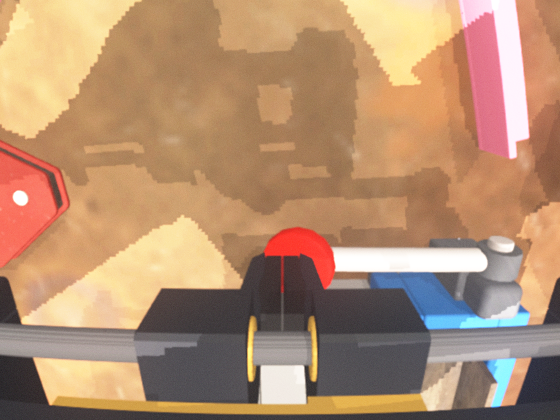

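Both views show the closed fingertips on the pad. In the wrist view the pad's top edge is at (299,228) and its right edge at (335,262). I'll estimate the lever angle from that ring.

Run:
```python
from h import *
w=load('wrist'); s=load('scene'); o=readout.get_obs(); print(o['tcp_pos'],o['wrist_force'].round(1))
p=[0.5781171,0.33283753,-0.06437563]; t=np.linspace(0,2*np.pi,72)
for q in [0,.2,.3,.35,.4,.45,.5]:
    a=np.arctan2(39,93)-q; ca,sa=np.cos(a),np.sin(a); R=np.hypot(93,39)
    ring=np.c_[15-R*ca+18*np.cos(t)*ca,105+18*np.sin(t),50+R*sa-18*np.cos(t)*sa]
    for c,n in((w,'wrist'),(s,'scene')):
        u=w2pix(c,D2w(p,ring)); print(q,n,'z',round(50+R*sa,1),'L/R/T/B',u[:,0].min().round(1),u[:,0].max().round(1),u[:,1].min().round(1),u[:,1].max().round(1),end=' | ')
    print()
x,y,z=o['tcp_pos']
print(w2pix(w,[[x,y,z-.008],[x-.0175,y+.009,z-.008],[x+.0175,y+.009,z-.008]]).round(0).tolist())
for c,box in((s,(238,288,180,225)),(w,(200,330,230,360))):
    i=c['img'][box[0]:box[1],box[2]:box[3]].astype(int); m=(i[...,2]>90)&(i[...,1]<60)&(i[...,0]<60); v,u=np.where(m); print('red',u.min()+box[2],u.max()+box[2],v.min()+box[0],v.max()+box[0])
```

```text
[0.49488911 0.44344149 0.0457816 ] [-14.9   0.9  10.9]
0 wrist z 89.0 L/R/T/B 273.7 355.1 269.2 349.0 | 0 scene z 89.0 L/R/T/B 191.9 202.3 260.3 267.4 | 
0.2 wrist z 69.7 L/R/T/B 259.1 337.8 247.9 318.9 | 0.2 scene z 69.7 L/R/T/B 193.6 204.3 264.4 272.4 | 
0.3 wrist z 59.8 L/R/T/B 257.0 332.7 238.7 306.1 | 0.3 scene z 59.8 L/R/T/B 194.2 205.0 266.2 274.6 | 
0.35 wrist z 54.7 L/R/T/B 257.0 331.0 234.4 300.3 | 0.35 scene z 54.7 L/R/T/B 194.4 205.3 267.1 275.7 | 
0.4 wrist z 49.7 L/R/T/B 257.6 329.7 230.3 294.8 | 0.4 scene z 49.7 L/R/T/B 194.6 205.5 267.9 276.7 | 
0.45 wrist z 44.7 L/R/T/B 258.7 328.9 226.4 289.5 | 0.45 scene z 44.7 L/R/T/B 194.7 205.6 268.6 277.7 | 
0.5 wrist z 39.6 L/R/T/B 260.3 328.6 222.7 284.6 | 0.5 scene z 39.6 L/R/T/B 194.8 205.7 269.4 278.6 | 
[[285.0, 253.0], [251.0, 239.0], [317.0, 236.0]]
red 194 201 270 276
red 264 333 228 291
```

The lever reads about 0.40–0.45 rad, so it is nearly down. I'll keep pressing gently until the stop shows.

Request:
{"method": "servo_tool", "body": {
  "motion": [
    {"dp": [0,0,-1],"twist": [0,0,0]},
    {"dp": [0,0,-2],"twist": [0,0,0]},
    {"dp": [0,0,-2],"twist": [0,0,0]}
  ]
}}

```text
time_s: 5.55
tcp_pos: [0.4948, 0.4434, 0.0437]
ee_rot: [-2.288, -2.148, 0.006]
wrist_force: [-16.2, 0.4, 10.9]
opening: 0.0004
grip_force: 7.8
```

Run:
```python
from h import *
a=load('wrist')['img'].astype(int); s=cap('scene'); w=cap('wrist')
for c,box in((s,(238,288,180,225)),(w,(200,330,230,360))):
    i=c['img'][box[0]:box[1],box[2]:box[3]].astype(int); m=(i[...,2]>90)&(i[...,1]<60)&(i[...,0]<60); v,u=np.where(m); print('red',u.min()+box[2],u.max()+box[2],v.min()+box[0],v.max()+box[0])
i=np.hstack([a[180:330,180:380],w['img'][180:330,180:380]]).astype(np.uint8); cv2.imwrite('pics/w3.png',cv2.resize(i,(800,300),interpolation=cv2.INTER_CUBIC))
```

```text
red 195 203 270 276
red 264 333 228 292
```

View pics/w3.png

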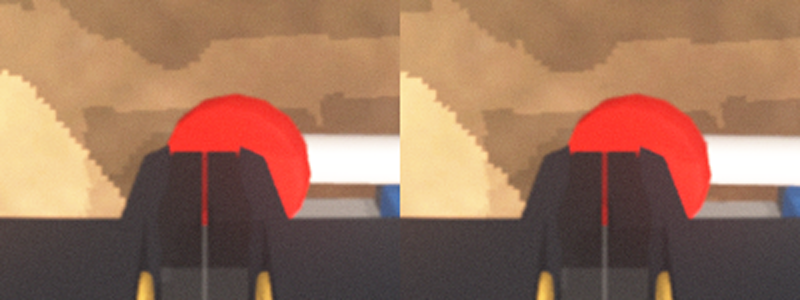

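The pad is still moving down with the tool, since it hasn't shifted in the wrist view. I'll continue in small steps and ease the sideways load.

Request:
{"method": "servo_tool", "body": {
  "motion": [
    {"dp": [-1,0,-1],"twist": [0,0,0]},
    {"dp": [-2,0,-2],"twist": [0,0,0]},
    {"dp": [-2,0,-3],"twist": [0,0,0]},
    {"dp": [-2,0,-3],"twist": [0,0,0]}
  ]
}}

```text
time_s: 6.05
tcp_pos: [0.4945, 0.4435, 0.0413]
ee_rot: [-2.289, -2.149, 0.0]
wrist_force: [-8.4, 1.3, 11.1]
opening: 0.0005
grip_force: 6.4
```

Request:
{"method": "servo_tool", "body": {
  "motion": [
    {"dp": [0,0,-1],"twist": [0,0,0]},
    {"dp": [0,0,-2],"twist": [0,0,0]},
    {"dp": [0,0,-3],"twist": [0,0,0]},
    {"dp": [0,0,-3],"twist": [0,0,0]}
  ]
}}

```text
time_s: 6.45
tcp_pos: [0.4945, 0.4434, 0.0382]
ee_rot: [-2.289, -2.149, 0.0]
wrist_force: [-8.7, 0.9, 9.6]
opening: 0.0007
grip_force: 6.3
```

Run:
```python
from h import *
s=cap('scene'); w=cap('wrist')
for c,box in((s,(238,288,180,225)),(w,(200,330,230,360))):
    i=c['img'][box[0]:box[1],box[2]:box[3]].astype(int); m=(i[...,2]>90)&(i[...,1]<60)&(i[...,0]<60); v,u=np.where(m); print('red',u.min()+box[2],u.max()+box[2],v.min()+box[0],v.max()+box[0])
p=[0.5781171,0.33283753,-0.06437563]; t=np.linspace(0,2*np.pi,72)
for q in [.4,.45,.5]:
    a=np.arctan2(39,93)-q; ca,sa=np.cos(a),np.sin(a); R=np.hypot(93,39)
    ring=np.c_[15-R*ca+18*np.cos(t)*ca,105+18*np.sin(t),50+R*sa-18*np.cos(t)*sa]
    u=w2pix(w,D2w(p,ring)); print(q,u.min(0),u.max(0))
b=w['extrinsics']; print(b[:3,3],readout.get_obs()['tcp_pos'])
i=np.hstack([cv2.resize(w['img'],(560,420)),cv2.resize(s['img'][228:288,175:209],(238,420),interpolation=cv2.INTER_CUBIC)]); cv2.imwrite('pics/w4.png',i)
```

```text
red 195 202 271 277
red 264 334 228 291
0.4 [257.36893838 236.37873288] [332.56353995 303.08634902]
0.45 [258.5087181  232.16684847] [331.648969   297.44148214]
0.5 [260.15737786 228.20228381] [331.18969907 292.14678864]
[0.49819949 0.52480989 0.1975891 ] [0.49455007 0.44343933 0.03824112]
```

View pics/w4.png

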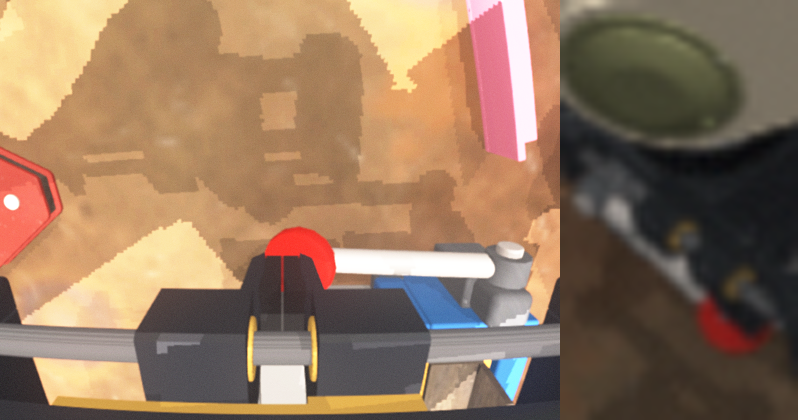

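Request:
{"method": "servo_tool", "body": {
  "motion": [
    {"dp": [0,0,-1],"twist": [0,0,0]},
    {"dp": [0,0,-2],"twist": [0,0,0]},
    {"dp": [0,0,-3],"twist": [0,0,0]},
    {"dp": [0,0,-3],"twist": [0,0,0]}
  ]
}}

```text
time_s: 6.95
tcp_pos: [0.4945, 0.4435, 0.0352]
ee_rot: [-2.289, -2.149, 0.0]
wrist_force: [-8.0, 1.4, 9.5]
opening: 0.0007
grip_force: 6.2
```

Request:
{"method": "servo_tool", "body": {
  "motion": [
    {"dp": [0,0,-1],"twist": [0,0,0]},
    {"dp": [0,0,-2],"twist": [0,0,0]},
    {"dp": [0,0,-3],"twist": [0,0,0]},
    {"dp": [0,0,-3],"twist": [0,0,0]}
  ]
}}

```text
time_s: 7.35
tcp_pos: [0.4947, 0.4434, 0.0325]
ee_rot: [-2.29, -2.149, -0.0]
wrist_force: [-9.0, 0.6, 11.7]
opening: 0.0006
grip_force: 7.1
```

Request:
{"method": "servo_tool", "body": {
  "motion": [
    {"dp": [0,0,-1],"twist": [0,0,0]},
    {"dp": [0,0,-2],"twist": [0,0,0]},
    {"dp": [0,0,-2],"twist": [0,0,0]}
  ]
}}

```text
time_s: 7.65
tcp_pos: [0.4947, 0.4436, 0.0321]
ee_rot: [-2.29, -2.149, -0.001]
wrist_force: [-13.8, -3.0, 22.8]
opening: 0.0002
grip_force: 13.1
```

The force rose from 12 to 23 N with almost no motion, so something has stopped it. I'll lift off and check the lever.

Request:
{"method": "servo_tool", "body": {
  "motion": [
    {"dp": [0,0,5],"twist": [0,0,0]},
    {"dp": [0,0,25],"twist": [0,0,0]},
    {"dp": [0,0,65],"twist": [0,0,0]},
    {"dp": [0,0,110],"twist": [0,0,0]},
    {"dp": [-10,-45,150],"twist": [0,0,0]},
    {"dp": [-20,-90,170],"twist": [0,0,0]},
    {"dp": [-30,-138,170],"twist": [0,0,0]},
    {"dp": [-40,-187,170],"twist": [0,0,0]},
    {"dp": [-50,-230,170],"twist": [0,0,0]},
    {"dp": [-50,-230,170],"twist": [0,0,0]}
  ],
  "claw": 30
}}

```text
time_s: 8.65
tcp_pos: [0.4447, 0.2089, 0.1993]
ee_rot: [2.295, 2.144, -0.001]
wrist_force: [0.9, 0.0, -0.6]
opening: 0.0301
grip_force: 0.0
```

Run:
```python
from h import *
s=cap('scene'); cap('wrist'); o=readout.get_obs(); print(o['time_s'],o['tcp_pos'],o['ee_rot'],o['wrist_force'].round(1))
j=cv2.resize(s['img'][218:278+4,168:248],(800,640),interpolation=cv2.INTER_CUBIC)[40:]
p=[0.5781171,0.33283753,-0.06437563]; t=np.linspace(0,2*np.pi,24)
q=.45;a=np.arctan2(39,93)-q; ca,sa=np.cos(a),np.sin(a); R=np.hypot(93,39)
ring=np.c_[15-R*ca+18*np.cos(t)*ca,105+18*np.sin(t),50+R*sa-18*np.cos(t)*sa]
for u,v in w2pix(s,D2w(p,ring)): cv2.circle(j,(int((u-168+.5)*10),int((v-218+.5)*10)-40),2,(0,255,255),-1)
cv2.imwrite('pics/s5.png',j)
```

```text
8.75 [0.44586009 0.21197417 0.19951001] [2.29317415e+00 2.14672928e+00 1.58279108e-03] [-0.5 -0.2 -0.9]
```

View pics/s5.png

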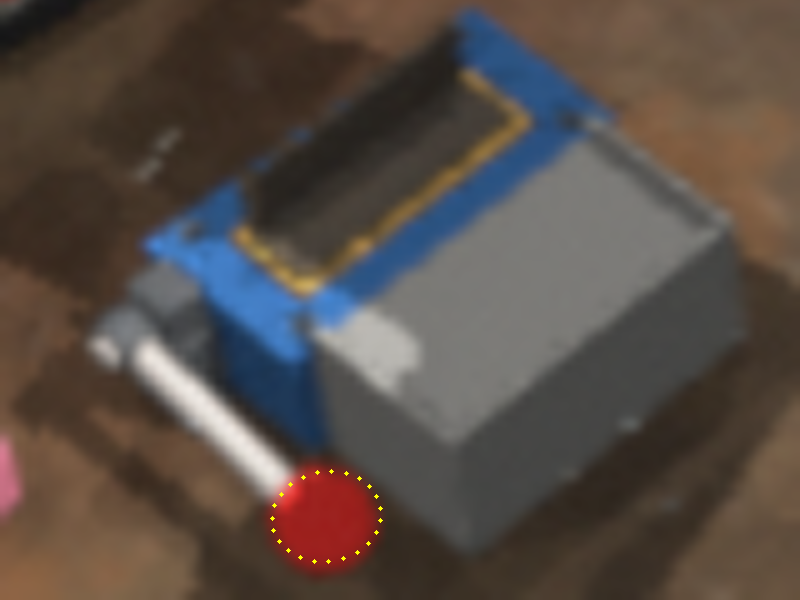

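The lever is fully down, with the red disc on the predicted ring. The ejector is flush with the block top, its brass border visible around the angle. The angle is upright and roughly centred, with its leg on the +x side.

During pressing the tip height disagreed with the nominal value. I'll probe the empty run-off plate (z = 56 mm) with closed fingers to calibrate it.

Request:
{"method": "servo_tool", "body": {
  "motion": [
    {"dp": [20,40,0],"twist": [0,0,0]},
    {"dp": [40,80,0],"twist": [0,0,0]},
    {"dp": [55,110,-20],"twist": [0,0,0]},
    {"dp": [60,125,-50],"twist": [0,0,0]},
    {"dp": [60,125,-85],"twist": [0,0,0]},
    {"dp": [60,125,-100],"twist": [0,0,0]},
    {"dp": [60,125,-110],"twist": [0,0,0]},
    {"dp": [60,125,-115],"twist": [0,0,0]},
    {"dp": [60,125,-117],"twist": [0,0,0]},
    {"dp": [60,125,-117],"twist": [0,0,0]}
  ],
  "claw": 0
}}

```text
time_s: 9.75
tcp_pos: [0.5059, 0.3378, 0.0828]
ee_rot: [2.291, 2.149, 0.002]
wrist_force: [-1.1, 0.5, -0.0]
opening: 0.0003
grip_force: 0.0
```

Request:
{"method": "servo_tool", "body": {
  "motion": [
    {"dp": [0,0,-4],"twist": [0,0,0]},
    {"dp": [0,0,-9],"twist": [0,0,0]},
    {"dp": [0,0,-13],"twist": [0,0,0]},
    {"dp": [0,0,-15],"twist": [0,0,0]},
    {"dp": [0,0,-17],"twist": [0,0,0]},
    {"dp": [0,0,-17],"twist": [0,0,0]}
  ]
}}

```text
time_s: 10.35
tcp_pos: [0.5055, 0.3375, 0.0649]
ee_rot: [-2.291, -2.149, 0.001]
wrist_force: [0.7, -0.4, -0.7]
opening: 0.0003
grip_force: 0.0
```

Request:
{"method": "servo_tool", "body": {
  "motion": [
    {"dp": [0,0,-1],"twist": [0,0,0]},
    {"dp": [0,0,-2],"twist": [0,0,0]},
    {"dp": [0,0,-3],"twist": [0,0,0]},
    {"dp": [0,0,-3],"twist": [0,0,0]}
  ]
}}

```text
time_s: 10.75
tcp_pos: [0.5055, 0.3375, 0.062]
ee_rot: [-2.291, -2.149, 0.0]
wrist_force: [0.2, 0.1, 0.2]
opening: 0.0005
grip_force: 0.0
```

Request:
{"method": "servo_tool", "body": {
  "motion": [
    {"dp": [0,0,-1],"twist": [0,0,0]},
    {"dp": [0,0,-2],"twist": [0,0,0]},
    {"dp": [0,0,-3],"twist": [0,0,0]},
    {"dp": [0,0,-3],"twist": [0,0,0]}
  ]
}}

```text
time_s: 11.15
tcp_pos: [0.5055, 0.3375, 0.0589]
ee_rot: [-2.291, -2.149, 0.0]
wrist_force: [-0.3, -0.8, 0.3]
opening: 0.0006
grip_force: 0.0
```

Request:
{"method": "servo_tool", "body": {
  "motion": [
    {"dp": [0,0,-1],"twist": [0,0,0]},
    {"dp": [0,0,-2],"twist": [0,0,0]},
    {"dp": [0,0,-3],"twist": [0,0,0]},
    {"dp": [0,0,-3],"twist": [0,0,0]}
  ]
}}

```text
time_s: 11.55
tcp_pos: [0.5055, 0.3375, 0.056]
ee_rot: [-2.291, -2.149, 0.0]
wrist_force: [0.1, -0.6, -0.1]
opening: 0.0007
grip_force: 0.0
```

Request:
{"method": "servo_tool", "body": {
  "motion": [
    {"dp": [0,0,-1],"twist": [0,0,0]},
    {"dp": [0,0,-2],"twist": [0,0,0]},
    {"dp": [0,0,-3],"twist": [0,0,0]},
    {"dp": [0,0,-3],"twist": [0,0,0]}
  ]
}}

```text
time_s: 11.95
tcp_pos: [0.5055, 0.3375, 0.053]
ee_rot: [-2.291, -2.149, 0.0]
wrist_force: [-0.4, 0.3, -0.3]
opening: 0.0007
grip_force: 0.0
```

Request:
{"method": "servo_tool", "body": {
  "motion": [
    {"dp": [0,0,-1],"twist": [0,0,0]},
    {"dp": [0,0,-2],"twist": [0,0,0]},
    {"dp": [0,0,-2],"twist": [0,0,0]}
  ]
}}

```text
time_s: 12.25
tcp_pos: [0.5055, 0.3375, 0.0509]
ee_rot: [-2.291, -2.149, 0.0]
wrist_force: [-0.3, 0.7, -0.5]
opening: 0.0005
grip_force: 0.0
```

Request:
{"method": "servo_tool", "body": {
  "motion": [
    {"dp": [0,0,-1],"twist": [0,0,0]},
    {"dp": [0,0,-2],"twist": [0,0,0]},
    {"dp": [0,0,-3],"twist": [0,0,0]},
    {"dp": [0,0,-3],"twist": [0,0,0]}
  ]
}}

```text
time_s: 12.65
tcp_pos: [0.5055, 0.3375, 0.048]
ee_rot: [-2.291, -2.149, 0.0]
wrist_force: [-0.2, -0.5, -0.0]
opening: 0.0005
grip_force: 0.0
```

Request:
{"method": "servo_tool", "body": {
  "motion": [
    {"dp": [0,0,-1],"twist": [0,0,0]},
    {"dp": [0,0,-2],"twist": [0,0,0]},
    {"dp": [0,0,-2],"twist": [0,0,0]}
  ]
}}

```text
time_s: 12.95
tcp_pos: [0.5055, 0.3374, 0.0459]
ee_rot: [-2.291, -2.149, 0.0]
wrist_force: [0.0, -0.6, -0.4]
opening: 0.0005
grip_force: 0.0
```

Request:
{"method": "servo_tool", "body": {
  "motion": [
    {"dp": [0,0,-1],"twist": [0,0,0]},
    {"dp": [0,0,-2],"twist": [0,0,0]},
    {"dp": [0,0,-2],"twist": [0,0,0]}
  ]
}}

```text
time_s: 13.25
tcp_pos: [0.5055, 0.3375, 0.044]
ee_rot: [-2.291, -2.149, 0.0]
wrist_force: [0.3, 1.7, -0.1]
opening: 0.0005
grip_force: 0.0
```

Request:
{"method": "servo_tool", "body": {
  "motion": [
    {"dp": [0,0,-1],"twist": [0,0,0]},
    {"dp": [0,0,-2],"twist": [0,0,0]},
    {"dp": [0,0,-2],"twist": [0,0,0]}
  ]
}}

```text
time_s: 13.55
tcp_pos: [0.5056, 0.3375, 0.0438]
ee_rot: [2.291, 2.149, 0.0]
wrist_force: [-6.9, -3.9, 14.0]
opening: 0.0002
grip_force: 7.1
```

The plate is touched at a reading of z = 0.044, so the fingertips are really 12 mm above the reported TCP. This matches the lever's stop, where the tip was at 44 mm. I now lift, open and go over the leg.

Request:
{"method": "servo_tool", "body": {
  "motion": [
    {"dp": [0,0,10],"twist": [0,0,0]},
    {"dp": [0,0,40],"twist": [0,0,0]},
    {"dp": [0,0,75],"twist": [0,0,0]},
    {"dp": [0,0,75],"twist": [0,0,0]}
  ]
}}

```text
time_s: 13.95
tcp_pos: [0.5076, 0.3385, 0.1222]
ee_rot: [2.289, 2.147, 0.013]
wrist_force: [1.2, -0.8, 0.1]
opening: 0.0002
grip_force: 0.0
```

Request:
{"method": "servo_tool", "body": {
  "motion": [
    {"dp": [30,-2,0],"twist": [0,0,0]},
    {"dp": [60,-4,0],"twist": [0,0,0]},
    {"dp": [80,-5,0],"twist": [0,0,0]},
    {"dp": [85.5,-5.5,0],"twist": [0,0,0]},
    {"dp": [85.5,-5.5,0],"twist": [0,0,0]},
    {"dp": [85.5,-5.5,0],"twist": [0,0,0]}
  ],
  "claw": 36
}}

```text
time_s: 14.55
tcp_pos: [0.5901, 0.3322, 0.1169]
ee_rot: [-2.291, -2.149, 0.001]
wrist_force: [0.4, 0.2, 0.5]
opening: 0.0356
grip_force: 0.0
```

Run:
```python
from h import *
w=cap('wrist'); o=readout.get_obs(); print(o['time_s'],o['tcp_pos'],o['ee_rot'],o['opening'])
p=[0.5781171,0.33283753,-0.06437563]
print(w['extrinsics'].round(3).tolist())
q=w2pix(w,D2w(p,[[15,50,89.5],[11,50,89.5],[-15,50,61.5],[15,-50,89.5],[38,56,56],[38,76,56],[-38,76,56],[21,56,56],[-21,56,56],[-19,53.5,57.5],[19,53.5,57.5]])); print(q.round(0).tolist())
# profiles along die x at y=+52 (brass strip, z=57.5) and the foot at y=45
for Y,z in((52,57.5),(47,61.5),(47,89.5)):
    X=np.arange(-40,42,2.); u=w2pix(w,D2w(p,np.c_[X,0*X+Y,0*X+z]))
    print(Y,[(int(x),)+tuple(w['img'][int(round(b)),int(round(a))].tolist()) for x,(a,b) in zip(X,u) if 0<=a<559 and 0<=b<419])
```

```text
14.6 [0.59011766 0.3323456  0.11712836] [-2.29040186e+00 -2.14980769e+00  7.21582479e-04] 0.03615761123685802
[[0.998, 0.06, 0.02, 0.594], [-0.063, 0.948, 0.312, 0.414], [-0.0, -0.313, 0.95, 0.276], [0.0, 0.0, 0.0, 1.0]]
[[290.0, 153.0], [283.0, 153.0], [241.0, 146.0], [289.0, 311.0], [326.0, 135.0], [327.0, 102.0], [203.0, 102.0], [299.0, 135.0], [232.0, 135.0], [235.0, 139.0], [296.0, 139.0]]
52 [(-40, 211, 219, 227), (-38, 215, 222, 228), (-36, 213, 219, 230), (-34, 218, 148, 86), (-32, 231, 159, 87), (-30, 232, 159, 90), (-28, 235, 166, 93), (-26, 235, 164, 91), (-24, 235, 165, 93), (-22, 233, 162, 88), (-20, 234, 162, 91), (-18, 144, 93, 63), (-16, 115, 204, 246), (-14, 109, 119, 142), (-12, 106, 120, 141), (-10, 109, 121, 141), (-8, 111, 127, 150), (-6, 101, 113, 138), (-4, 110, 127, 151), (-2, 109, 125, 149), (0, 106, 121, 146), (2, 115, 132, 154), (4, 114, 131, 159), (6, 109, 122, 145), (8, 106, 123, 146), (10, 104, 118, 141), (12, 83, 90, 111), (14, 79, 90, 109), (16, 128, 249, 255), (18, 139, 250, 255), (20, 134, 249, 255), (22, 121, 187, 239), (24, 203, 130, 84), (26, 234,
[... 1189 characters left out ...]
93, 104), (-24, 249, 189, 102), (-22, 249, 195, 106), (-20, 249, 194, 104), (-18, 250, 194, 105), (-16, 251, 196, 108), (-14, 199, 127, 73), (-12, 112, 215, 252), (-10, 105, 117, 141), (-8, 109, 122, 142), (-6, 112, 124, 143), (-4, 116, 128, 154), (-2, 111, 129, 152), (0, 108, 124, 146), (2, 121, 138, 165), (4, 119, 136, 161), (6, 120, 137, 166), (8, 110, 123, 146), (10, 120, 135, 159), (12, 100, 118, 142), (14, 115, 135, 165), (16, 149, 255, 255), (18, 157, 255, 255), (20, 125, 175, 224), (22, 202, 132, 87), (24, 251, 196, 116), (26, 250, 193, 112), (28, 250, 191, 110), (30, 245, 181, 108), (32, 234, 156, 93), (34, 234, 159, 94), (36, 161, 131, 139), (38, 101, 132, 182), (40, 91, 122, 171)]
```

The wrist view's colour profile puts the leg at die x ≈ 11.5–15.5, well within the open fingers. I'll descend and grip.

Request:
{"method": "servo_tool", "body": {
  "motion": [
    {"dp": [1,0,-15],"twist": [0,0,0]},
    {"dp": [1,0,-30],"twist": [0,0,0]},
    {"dp": [1,0,-43],"twist": [0,0,0]},
    {"dp": [1,0,-52],"twist": [0,0,0]},
    {"dp": [1,0,-58],"twist": [0,0,0]},
    {"dp": [1,0,-61],"twist": [0,0,0]},
    {"dp": [1,0,-61],"twist": [0,0,0]},
    {"dp": [1,0,-61],"twist": [0,0,0]}
  ]
}}

```text
time_s: 15.4
tcp_pos: [0.5923, 0.3321, 0.0566]
ee_rot: [2.291, 2.149, 0.001]
wrist_force: [0.5, -0.7, -0.6]
opening: 0.0359
grip_force: 0.0
```

Request:
{"method": "servo_tool", "body": {
  "motion": [
    {"dp": [0,0,0],"twist": [0,0,0]},
    {"dp": [0,0,0],"twist": [0,0,0]},
    {"dp": [0,0,0],"twist": [0,0,0]},
    {"dp": [0,0,0],"twist": [0,0,0]},
    {"dp": [0,0,0],"twist": [0,0,0]},
    {"dp": [0,0,0],"twist": [0,0,0]}
  ],
  "claw": 0
}}

```text
time_s: 16.0
tcp_pos: [0.5922, 0.332, 0.0562]
ee_rot: [2.291, 2.149, 0.0]
wrist_force: [-0.1, -0.9, 0.4]
opening: 0.0038
grip_force: 30.0
```

Gripped: 3.8 mm opening, 30 N. I lift it, carry it 72 mm towards the robot along the die's −x, and lower it.

Request:
{"method": "servo_tool", "body": {
  "motion": [
    {"dp": [0,0,5],"twist": [0,0,0]},
    {"dp": [0,0,14],"twist": [0,0,0]},
    {"dp": [0,0,22],"twist": [0,0,0]},
    {"dp": [-8,0.5,25],"twist": [0,0,0]},
    {"dp": [-22,1.4,25],"twist": [0,0,0]},
    {"dp": [-38,2.5,25],"twist": [0,0,0]},
    {"dp": [-54,3.5,25],"twist": [0,0,0]},
    {"dp": [-66,4.3,25],"twist": [0,0,0]},
    {"dp": [-72,4.7,25],"twist": [0,0,0]},
    {"dp": [-72,4.7,25],"twist": [0,0,0]}
  ]
}}

```text
time_s: 17.0
tcp_pos: [0.5194, 0.3369, 0.0814]
ee_rot: [-2.291, -2.15, 0.0]
wrist_force: [1.5, -0.3, -2.7]
opening: 0.0043
grip_force: 30.0
```

Request:
{"method": "servo_tool", "body": {
  "motion": [
    {"dp": [0,0,-6],"twist": [0,0,0]},
    {"dp": [0,0,-12],"twist": [0,0,0]},
    {"dp": [0,0,-17],"twist": [0,0,0]},
    {"dp": [0,0,-21],"twist": [0,0,0]},
    {"dp": [0,0,-23],"twist": [0,0,0]},
    {"dp": [0,0,-25],"twist": [0,0,0]},
    {"dp": [0,0,-25],"twist": [0,0,0]},
    {"dp": [0,0,-25],"twist": [0,0,0]}
  ]
}}

```text
time_s: 17.8
tcp_pos: [0.5201, 0.3368, 0.0563]
ee_rot: [2.291, 2.149, 0.0]
wrist_force: [-0.3, 0.5, -2.6]
opening: 0.0038
grip_force: 30.0
```

Request:
{"method": "servo_tool", "body": {
  "motion": [
    {"dp": [0,0,-0.5],"twist": [0,0,0]},
    {"dp": [0,0,-1],"twist": [0,0,0]},
    {"dp": [0,0,-1],"twist": [0,0,0]}
  ]
}}

```text
time_s: 18.1
tcp_pos: [0.52, 0.3367, 0.0551]
ee_rot: [-2.291, -2.149, 0.0]
wrist_force: [-1.0, -0.2, -3.8]
opening: 0.0041
grip_force: 30.0
```

Request:
{"method": "servo_tool", "body": {
  "motion": [
    {"dp": [0,0,-0.3],"twist": [0,0,0]},
    {"dp": [0,0,-0.6],"twist": [0,0,0]},
    {"dp": [0,0,-0.6],"twist": [0,0,0]}
  ]
}}

```text
time_s: 18.4
tcp_pos: [0.5201, 0.3367, 0.0547]
ee_rot: [2.291, 2.149, 0.0]
wrist_force: [-0.4, -0.2, -0.3]
opening: 0.0036
grip_force: 30.0
```

The weight is now carried by the plate. I press down slightly more, then release and lift away.

Request:
{"method": "servo_tool", "body": {
  "motion": [
    {"dp": [0,0,-0.3],"twist": [0,0,0]},
    {"dp": [0,0,-0.3],"twist": [0,0,0]}
  ]
}}

```text
time_s: 18.6
tcp_pos: [0.5202, 0.3367, 0.0547]
ee_rot: [2.291, 2.149, 0.0]
wrist_force: [-2.3, -0.8, 3.4]
opening: 0.0038
grip_force: 30.0
```

Request:
{"method": "servo_tool", "body": {
  "motion": [
    {"dp": [0,0,0],"twist": [0,0,0]},
    {"dp": [0,0,0],"twist": [0,0,0]},
    {"dp": [0,0,0],"twist": [0,0,0]},
    {"dp": [0,0,0],"twist": [0,0,0]}
  ],
  "claw": 24
}}

```text
time_s: 19.0
tcp_pos: [0.5201, 0.3367, 0.0541]
ee_rot: [-2.291, -2.149, -0.0]
wrist_force: [-0.3, -0.7, 0.1]
opening: 0.0244
grip_force: 0.0
```

Request:
{"method": "servo_tool", "body": {
  "motion": [
    {"dp": [0,0,8],"twist": [0,0,0]},
    {"dp": [0,0,25],"twist": [0,0,0]},
    {"dp": [0,0,60],"twist": [0,0,0]},
    {"dp": [0,0,100],"twist": [0,0,0]},
    {"dp": [-10,-40,130],"twist": [0,0,0]},
    {"dp": [-20,-80,150],"twist": [0,0,0]},
    {"dp": [-30,-125,150],"twist": [0,0,0]},
    {"dp": [-40,-170,150],"twist": [0,0,0]},
    {"dp": [-45,-190,150],"twist": [0,0,0]},
    {"dp": [-45,-190,150],"twist": [0,0,0]}
  ]
}}

```text
time_s: 20.0
tcp_pos: [0.4749, 0.1448, 0.2051]
ee_rot: [2.294, 2.145, 0.001]
wrist_force: [0.8, -0.5, 0.8]
opening: 0.0243
grip_force: 0.0
```

Run:
```python
from h import *
a=load('scene'); s=cap('scene'); o=readout.get_obs(); print(o['time_s'],o['tcp_pos'],o['wrist_force'].round(1))
p=[0.5781171,0.33283753,-0.06437563]
def nm(c):
    b,g,r=map(int,c)
    if b>1.4*r: return 'B'
    if r>1.5*b and g>1.3*b: return 'Y'
    if r>2*g: return 'R'
    return '#' if max(b,g,r)<75 else ('g' if max(b,g,r)<140 else 'W')
X=np.arange(40,-112,-3.)
for Y in (60,52,46,30,0,-30,-46,-52,-60):
    u=w2pix(s,D2w(p,np.c_[X,0*X+Y,0*X+56])); print('%4d'%Y,''.join(nm(s['img'][int(round(v)),int(round(q))]) for q,v in u))
u=w2pix(s,D2w(p,np.c_[X,0*X+0,0*X+56])); print([(int(x),s['img'][int(round(v)),int(round(q))].tolist()) for x,(q,v) in zip(X,u)][::2])
for n,c in(('before',a),('after',s)):
    i=c['img'][258:290,185:215].astype(int); m=(i[...,2]>2.2*i[...,1])&(i[...,2]>70); v,q=np.where(m); print(n,'pad',q.mean()+185,v.mean()+258,m.sum())
```

```text
20.05 [0.47521664 0.14614166 0.20502711] [ 0.3 -0.7  0.9]
  60 BBBBBBBBBBBBBBBBBBBBBBgWgWWgggggggggggggggggggggg##
  52 BBBBBBWWYYYYYYYYYYYWWBBBBWWgggggggg#ggggggggggggg##
  46 BBBBBBWYYYYYYYYYYYYWWBBBBWggggg############ggggg###
  30 BBBBBWWYYYYYYYYYYYYYBBBBBBB###############ggggggg##
   0 BBBBBggYYYYYYYYYYYYYBBBBBBg################ggggg###
 -30 gBBBBBYYYYYYYYYYYYYYgBBBBB#################gggggg##
 -46 #BBBBgYYYYYYYYYYYYYYgBBBBBg#############g#ggggggg##
 -52 BBBBBBgYYgYYYYYYYYgYgBBBBg#######ggggggggggggggg###
 -60 #BBBBBBBBBBBBBBBBBBBBBBBBB####gggggggggggggggggg###
[(40, [103, 72, 53]), (34, [127, 82, 43]), (28, [128, 83, 47]), (22, [108, 101, 105]), (16, [81, 154, 196]), (10, [80, 157, 200]), (4, [79, 156, 200]), (-2, [79, 156, 201]), (-8, [80, 156, 200]), (-14, [73, 134, 171]), (-20, [102, 78, 61]), (-26, [127, 82, 43]), (-32, [128, 83, 44]), (-38, [77, 69, 65]), (-44, [36, 41, 45]), (-50, [30, 34, 38]), (-56, [33, 36, 39]), (-62, [38, 43, 48]), (-68, [44, 49, 55]), (-74, [57, 64, 71]), (-80, [55, 62, 68]), (-86, [63, 68, 69]), (-92, [114, 118, 118]), (-98, [116, 118, 120]), (-104, [71, 73, 73]), (-110, [67, 69, 69])]
before pad 199.90625 273.6354166666667 96
after pad 200.02127659574467 273.6170212765957 94
```

The colour map shows the angle standing on the plate, with its foot from about die x = −87 to −57 and the leg upright. The ejector and block are fully clear, and the lever pad hasn't moved from fully down.

```bash
python3 -c "
from workcell import manip; print(manip.job_done())"
```

```text
the job is handed in; nothing more can be done
None
```

The job is handed in. The lever is fully down, and the angle stands on its foot at the middle of the grey run-off plate, clear of the blue block and the brass ejector; the last camera reading confirmed this at about 20 s on the robot's clock.

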